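# Hang the polished bangles on the swinging drop hook and run them out over the drip plate

## Task

Slide the trolley of the hanging rail fully to its stop at your right, then steady its swinging drop hook with a touch of the fingers and let go so that it hangs still. Hang every silver bangle lying on the bench on that hook, then slide the trolley fully to its stop at the left, over the drip plate, and leave it there with all the bangles on the hook and the hook hanging still. Leave the other things on the bench where they are.

Things in the scene. Friction and masses are not known exactly. Their poses are not given: they have to be found in the camera images.
- stand: Fixed hanging rail on two dark steel posts; place and yaw vary. Origin on the bench midway between the posts; x points away from the robot, y along the rail to the robot's left, z up. Aluminium rail bar along y at x = 0, top 267 mm up, rubber stop blocks (top 274 mm) at both ends; posts at y = -200 and +200 mm on feet 130 (x) x 50 (y) x 12 mm.
- drip_plate (a point): Centre of the top of the flat steel drip plate on the bench under the rail's left end: 75 mm (stand x) by 120 mm (stand y), 4 mm thick, fixed to the stand.
- trolley (a joint): Position (m) of the grey trolley block (36 x 60 x 40 mm, top 278 mm above the bench) along the rail: 0 = right-hand stop (centre at stand y = -120 mm), 0.24 = left-hand stop (stand y = +120 mm); grows to the left (stand +y). Slides with about 4 to 6 N of friction and stays where it is left.
- knob (a point): Grip point of the trolley's upright steel knob, a round pin 18 mm across standing 47 mm above the trolley's top (278 to 325 mm above the bench). This point is on its axis, 310 mm above the bench.
- hook (a joint): Swing angle (rad) of the drop hook about a level pin along stand x: 0 = straight down, positive = lower end swung to the left (stand +y). Swings freely with almost no damping, about 1.3 times a second; it is swinging at the start. The pin is 34 mm nearer the robot (stand -x) than the rail's centre line, 252 mm above the bench.
- hook_seat (a point): Middle of the hook's level bottom bar, on its upper side, where bangles hang; axes as the stand's when the hook hangs straight, 124 mm above the bench then. The hook is steel rod 8 mm thick: a shank 132 mm straight down from its pin, then a level bar 65 mm towards the robot (-x), ending in an upright prong. This point is halfway along the bar.
- hook_tip (a point): Top of the hook's upright prong (8 mm thick, points up): 32.5 mm nearer the robot (-x) than hook_seat and 45 mm above it. 57 mm of clear gap lies between prong and shank.
- bangle0: A plain silver bangle: flat ring, 70 mm outside, 60 mm inside diameter (wall 5 mm), 9 mm high lying flat, about 35 g. Origin at the centre of its underside (level with the bench), z along the ring's axis. Lies flat on the bench at the start. May be absent (None).
- bangle1: A plain silver bangle: flat ring, 70 mm outside, 60 mm inside diameter (wall 5 mm), 9 mm high lying flat, about 35 g. Origin at the centre of its underside (level with the bench), z along the ring's axis. Lies flat on the bench at the start. May be absent (None).
- bangle2: A plain silver bangle: flat ring, 70 mm outside, 60 mm inside diameter (wall 5 mm), 9 mm high lying flat, about 35 g. Origin at the centre of its underside (level with the bench), z along the ring's axis. Lies flat on the bench at the start. May be absent (None).
- bangle3: A plain silver bangle: flat ring, 70 mm outside, 60 mm inside diameter (wall 5 mm), 9 mm high lying flat, about 35 g. Origin at the centre of its underside (level with the bench), z along the ring's axis. Lies flat on the bench at the start. May be absent (None).
- bangle4: A plain silver bangle: flat ring, 70 mm outside, 60 mm inside diameter (wall 5 mm), 9 mm high lying flat, about 35 g. Origin at the centre of its underside (level with the bench), z along the ring's axis. Lies flat on the bench at the start. May be absent (None).
- charcoal: Bystander, leave alone: small black charcoal block, 34 x 34 x 22 mm. Origin at its underside (lying tools: on the bench).
- flux_jar: Bystander, leave alone: small jar with yellow cap, 30 mm across, 45 mm high. Origin at its underside (lying tools: on the bench).
- spray: Bystander, leave alone: bottle, 52 mm across, 130 mm high. Origin at its underside (lying tools: on the bench).
- file: Bystander, leave alone: screwdriver-like scraper with a red handle, lying flat on the left. Origin at its underside (lying tools: on the bench).
- hammer: Bystander, leave alone: hammer lying flat on the right. Origin at its underside (lying tools: on the bench).
- glass: Bystander, leave alone: drinking glass, 72 mm across, 75 mm high, on the left. Origin at its underside (lying tools: on the bench).
- weight: Bystander, leave alone: steel weight with a stub on top, 48 mm across, 50 mm high, on the right. Origin at its underside (lying tools: on the bench).

How it is judged:
By the outcome, as a careful person would: the job done as asked, in the order asked, and still so for the second after the job is handed in, with the robot touching nothing.
Of bangle0, bangle1, bangle2, bangle3, bangle4 only 3 to 4 are there at a start; the rules pass over those that are not, and their reading is None.
At some moment in a run one of bangle0, bangle1, bangle2, bangle3, bangle4 may be knocked a few centimetres aside while the robot is not near it.
It also fails if it takes over 210 s, if anything falls off the work surface, if the arm or the gripper's body presses on something with over 40 N, if the wrist force passes 120 N, or if a joint passes its speed limit or range.

## Robot

A 6-joint arm with a two-finger parallel gripper is mounted at the origin on the work surface. World frame = base frame: x ahead of the robot, y to its left, z up, the work surface at z = 0. Lengths are in m, angles in rad, forces in N, time in s.
With the tool pointing down it reaches from about 0.35 to 1 m from the base axis. Payload 7.1 kg.
Tool frame: the origin (TCP) lies between the finger pads; the fingertips stand 22 mm ahead of it and the grasp point (between the pads) lies 3 mm ahead of it; z points along the fingers, y is the line along which they close (so a half turn about z gives the same grasp; the last joint's range is limited). The gripper opens to 85 mm and grips with 20 to 120 N. Pads are 22 mm wide; open, the fingers measure 114 mm over their backs; the gripper's body (76 mm by 85 mm) begins 54 mm behind the grasp point. The pads swing forward as they close: fully open they stand 13 mm farther back than shut.
Start: joints at [-0.019, 0.423, 1.63, -0, 1.089, -0.019], TCP at [0.625, 0, 0.253] pointing down, gripper open.
Joint ranges: [-3, 3], [-0.9, 2.11], [0.09, 2.58], [-1.31, 4.45], [0.11, 2.69], [-2.54, 2.54]. Speed limits (rad/s): [2.39, 2.39, 3.01, 3.14, 3.14, 3.14].

## Interface

Orientations are given as a rotation vector (axis times angle).
In Python, from station import manip, optics, job gives the robot as it stands.
- The arm moves only by the tool drive_tool, never from a script. Its argument "rows" is a list of rows, each a list of 7 numbers: the shift along the world's x, y, z in mm, then the turn, a rotation vector about the world's x, y, z in units of 5 degrees (1.0 is 5 degrees), then the opening, from 0 (shut) to 1 (fully open). In form: [[tx, ty, tz, wx, wy, wz, claw], ...]. A call has exactly 10 rows; each row is the pose to reach, as a shift and turn from the pose commanded when the call began; what a row does not reach only later rows make up. A row lasts 1/10 s, in which the tool goes at most 50 mm and 8.59 degrees, less where a joint would pass 70% of its speed; a pose out of reach is approached as far as the arm can. A call with a gripper value outside its range is refused whole. The fingers move at their own pace and stop on an object; "squeeze" is the grip in N (left out, the last holds). Time passes only in rows, so rows that repeat a pose let the fingers close, or fill a call up. It gives the time, the measured TCP pose, the force, the opening and the grip force at its end, in the units of the state.
- manip.read_state(): the state, without advancing time (a new reading comes with each control period).
- optics.read_camera(name): name is "scene" or "side" or "wrist"; returns the picture (400x640x3 uint8, blue, green, red); there is no depth.
- optics.calibration(name): a dict with "K" (3x3 intrinsics, pixels), "origin" and "orientation" of the camera in the world. Camera axes: x right, y down, z forward; pixel columns grow to the right and rows downward; lengths in m; the calibration is good to about 2 mm. A picture is of the moment at which its call begins: read the wrist's pose just before it. calibration takes no time and is no camera call; for the wrist camera it gives the pose at the moment of the call.
- job.sign_off(): hands the job in; it is judged then, once.
The state is a dict: "clock": time; "joints": joint angles; "joint_velocities": joint speeds; "joint_efforts": joint torques, N m; "eef_pos": TCP position; "orientation": TCP orientation; "force": force on the tool from outside, world axes, zero at the start; "ft_torque": the same for the moment, N m; "finger_gap": opening from 0.0 (shut) to 1.0 (fully open); "grip_force": force on a finger pad.
Only numpy, scipy, OpenCV 4.12 (cv2) and the standard library are available. Lean on these libraries where they do the work, as an engineer would, in place of code of your own. Each camera call takes 0.05 s, during which the arm holds its last target. There are 200 camera calls.

## Working session

There is one attempt and no reset: what is moved stays moved. The work goes in short steps, Python scripts to look and compute and a tool call to move; the robot and the scene stay as the last step left them, time stands still between calls to the robot, and variables do not carry over. Pictures are saved under pics/ and viewed, at most 14 in all, crops included, and the job is handed in when it is done.

Besides the shell and the picture viewer there is one more tool, called after ">>>" as name(argument=value, ...) on one line, values as JSON. drive_tool: Moves the arm, as the interface text tells. Its arguments: {"type":"object","properties":{"rows":{"type":"array"},"squeeze":{"type":"number"}},"required":["rows"]}

```bash
ls; mkdir -p pics
python3 - <<'E'
from station import manip, optics
import cv2, numpy as np
s=manip.read_state(); print(s)
for n in ("scene","side"):
    c=optics.calibration(n); print(n,c)
    cv2.imwrite(f"pics/{n}0.png",optics.read_camera(n))
E
```

```text
pics
{'clock': 0.0, 'joints': array([-1.90264821e-02,  4.23834202e-01,  1.63069567e+00, -6.34267789e-06,
        1.08860326e+00, -1.89957334e-02]), 'joint_velocities': array([ 1.61234185e-03,  2.88716083e-04,  1.69023846e-04,  7.46521419e-05,
       -1.07667016e-03, -3.50532292e-04]), 'joint_efforts': array([ 6.87376578e-04, -5.57382560e+01, -2.81743366e+01,  7.52266601e-05,
        7.21184188e-03,  1.02962622e-05]), 'eef_pos': array([6.24483732e-01, 1.74236408e-05, 2.52547583e-01]), 'orientation': array([-2.22069003e+00, -2.22062829e+00,  1.68397141e-03]), 'force': array([0.01566164, 0.0719605 , 0.18203776]), 'ft_torque': array([-0.0191929 , -0.06537412,  0.00342309]), 'grip_force': 0.0, 'finger_gap': 0.9974046799376594}
scene {'K': array([[434.42251473,   0.        , 325.99783284],
       [  0.        , 434.42251473, 202.28856726],
       [  0.        ,   0.        ,   1.        ]]), 'origin': array([ 1.44305365, -0.05250459,  0.92633165]), 'orientation': array([-1.69347771, -1.63545295,  0.78501658])}
side {'K': array([[426.15668268,   0.        , 318.45477645],
       [  0.        , 426.15668268, 204.78128751],
       [  0.        ,   0.        ,   1.        ]]), 'origin': array([ 0.32573834, -0.71587802,  1.08513263]), 'orientation': array([-2.42115655,  0.26846927, -0.09261983])}
```

View pics/scene0.png

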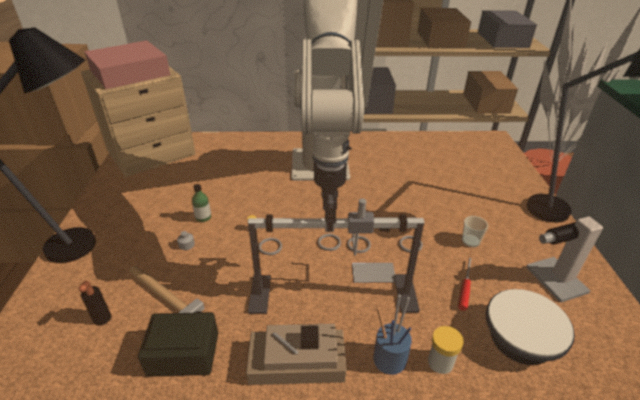

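View pics/side0.png

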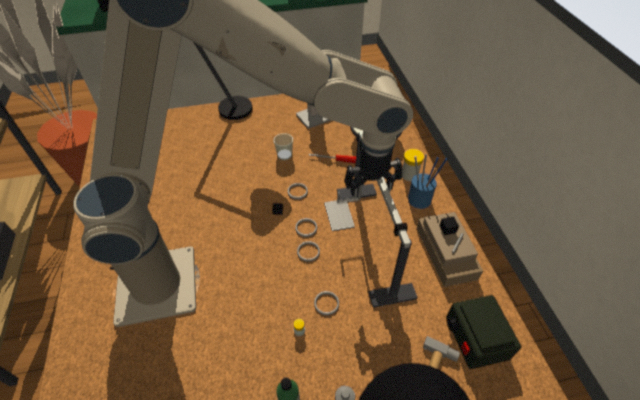

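The scene view, looking back towards the robot, shows the rail from (255,222) to (420,222) with the trolley at (361,222). Four bangles are at (270,246), (328,241), (358,243) and (410,242). In the side view they are at (327,303), (308,252), (306,228) and (298,190). I'll take enlarged crops to get exact pixels.

```bash
cat > h.py <<'E'
import numpy as np, cv2
from station import manip, optics
from scipy.spatial.transform import Rotation as R
def ray(c,px):
    d=np.linalg.inv(c["K"])@np.array([px[0],px[1],1.0])
    return np.array(c["origin"]), R.from_rotvec(c["orientation"]).as_matrix()@d
def onplane(c,px,z):
    o,d=ray(c,px); return o+d*(z-o[2])/d[2]
def proj(c,p):
    q=c["K"]@(R.from_rotvec(c["orientation"]).as_matrix().T@(np.array(p)-c["origin"])); return q[:2]/q[2]
def tri(c1,p1,c2,p2):
    o1,d1=ray(c1,p1);o2,d2=ray(c2,p2)
    t=np.linalg.lstsq(np.c_[d1,-d2],o2-o1,rcond=None)[0]
    a=o1+d1*t[0];b=o2+d2*t[1]; return (a+b)/2,np.linalg.norm(a-b)
def crop(img,x0,y0,w,h,k,name):
    cv2.imwrite(name,cv2.resize(img[y0:y0+h,x0:x0+w],None,fx=k,fy=k,interpolation=cv2.INTER_CUBIC))
E
python3 - <<'E'
from h import *
S=optics.calibration("scene");D=optics.calibration("side")
for a,b in [((270,246),(327,303)),((328,241),(308,252)),((358,243),(306,228)),((410,242),(298,190))]:
    print(onplane(S,a,.005).round(3),onplane(D,b,.005).round(3))
crop(cv2.imread("pics/scene0.png"),235,190,200,130,4,"pics/sc1.png")
crop(cv2.imread("pics/side0.png"),260,140,180,180,3.3,"pics/sd1.png")
E
```

```text
[ 0.466 -0.165  0.005] [ 0.467 -0.169  0.005]
[0.448 0.013 0.005] [0.449 0.01  0.005]
[0.46  0.106 0.005] [0.462 0.101 0.005]
[0.459 0.269 0.005] [0.468 0.268 0.005]
```

View pics/sc1.png

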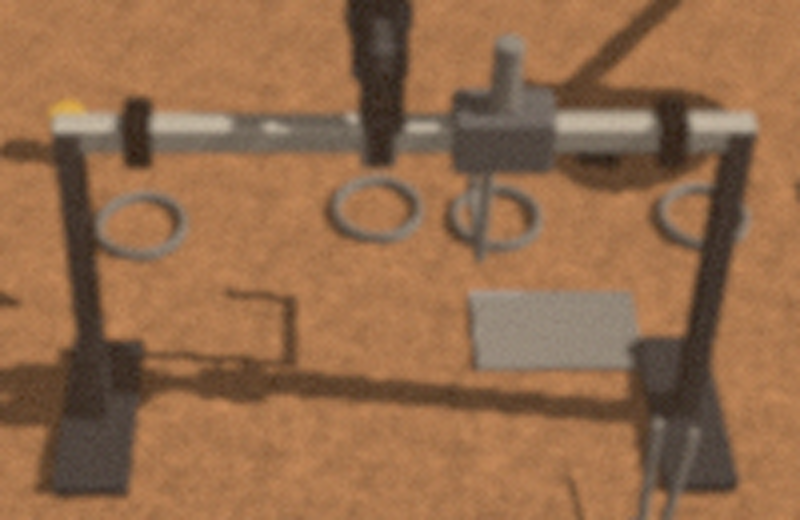

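View pics/sd1.png

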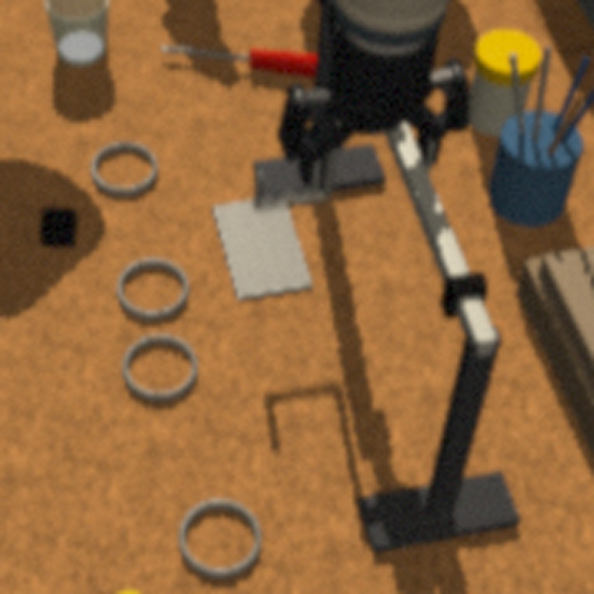

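The crops show these features in the scene crop: rail top ends (54,122) and (754,122), knob top (510,40) and base (508,110), and drip plate corners (472,292), (632,292), (640,368) and (477,370). In the side crop the plate corners are (215,207), (290,200), (311,288) and (240,298).

Run:
```python
from h import *
S=optics.calibration("scene");D=optics.calibration("side")
f=lambda p:(235+p[0]/4,190+p[1]/4)
g=lambda p:(260+p[0]/3.3,140+p[1]/3.3)
a=onplane(S,f((54,122)),.267);b=onplane(S,f((754,122)),.267);print("rail",a,b,np.linalg.norm(a-b),np.arctan2(*(-(b-a)[[0]],(b-a)[1])) if 0 else np.degrees(np.arctan2(-(b-a)[0],(b-a)[1])))
P=np.array([onplane(S,f(p),.004) for p in [(472,292),(632,292),(640,368),(477,370)]]);print("plate S",P.round(3),P.mean(0))
P=np.array([onplane(D,g(p),.004) for p in [(215,207),(290,200),(311,288),(240,298)]]);print("plate D",P.round(3),P.mean(0))
print("knob top",onplane(S,f((510,40)),.325),"base",onplane(S,f((508,110)),.278))
# feet tops: outer-far corners S
for p in [(57,490),(128,492),(655,488),(735,485)]: print("footS",onplane(S,f(p),.006).round(3))
for p in [(255,195),(257,168),(383,148),(383,182),(365,500),(375,548),(505,475),(518,520)]: print("footD",onplane(D,g(p),.012).round(3))
for p in [(478,340)]: print("rail end D",onplane(D,g(p),.267))
print(optics.calibration("wrist"))
```

```text
rail [ 0.65612487 -0.18854753  0.267     ] [0.66545092 0.22437823 0.267     ] 0.4130310674759327 -1.2938224217509966
plate S [[0.544 0.083 0.004]
 [0.547 0.201 0.004]
 [0.621 0.194 0.004]
 [0.62  0.079 0.004]] [0.58300985 0.13915912 0.004     ]
plate D [[0.546 0.192 0.004]
 [0.622 0.184 0.004]
 [0.613 0.071 0.004]
 [0.543 0.074 0.004]] [0.58086512 0.13025155 0.004     ]
knob top [0.65827737 0.07582229 0.325     ] base [0.66429807 0.07723648 0.278     ]
footS [ 0.717 -0.204  0.006]
footS [ 0.72  -0.158  0.006]
footS [0.727 0.186 0.006]
footS [0.726 0.239 0.006]
footD [0.587 0.192 0.012]
footD [0.598 0.228 0.012]
footD [0.734 0.226 0.012]
footD [0.719 0.18  0.012]
footD [ 0.594 -0.165  0.012]
footD [ 0.589 -0.21   0.012]
footD [ 0.719 -0.169  0.012]
footD [ 0.714 -0.212  0.012]
rail end D [ 0.64590239 -0.191725    0.267     ]
{'K': array([[279.5706771 ,   0.        , 319.05055449],
       [  0.        , 279.5706771 , 204.12957445],
       [  0.        ,   0.        ,   1.        ]]), 'origin': array([0.62398223, 0.06987744, 0.37283739]), 'orientation': array([ 2.86329455e+00,  9.06904173e-04, -1.80935791e-03])}
```

The stand origin is near (0.660, 0.014) with a yaw of about -1°. The trolley's knob is near (0.662, 0.077), and the right stop is at knob y of about -0.107. The arm straddles the rail, so I'll lift straight up first, then yaw 90° so the fingers close along the rail.

>>> drive_tool(rows=[[0,0,40,0,0,0,1],[0,0,80,0,0,0,1],[0,0,120,0,0,0,1],[0,0,147,0,0,1.7,1],[0,0,147,0,0,3.4,1],[10,20,147,0,0,5.1,1],[20,40,147,0,0,6.8,1],[30,60,147,0,0,8.5,1],[37,77,147,0,0,10.2,1],[37,77,147,0,0,11.9,1]], squeeze=40)

```text
clock: 1.1
eef_pos: [0.6624, 0.0791, 0.3994]
orientation: [-0.814, -3.033, -0.0]
force: [0.3, 0.9, -0.3]
finger_gap: 0.998
grip_force: 0.0
```

>>> drive_tool(rows=[[0,0,0,0,0,1.6,1],[0,0,0,0,0,3.2,1],[0,0,0,0,0,4.8,1],[0,0,0,0,0,6.1,1],[0,0,0,0,0,6.1,1],[0,0,0,0,0,6.1,1],[0,0,0,0,0,6.1,1],[0,0,0,0,0,6.1,1],[0,0,0,0,0,6.1,1],[0,0,0,0,0,6.1,1]])

```text
clock: 2.1
eef_pos: [0.662, 0.077, 0.4003]
orientation: [0.001, 3.142, 0.0]
force: [0.7, -0.3, -0.2]
finger_gap: 1.0
grip_force: 0.0
```

Run:
```python
from h import *
W=optics.calibration("wrist"); im=optics.read_camera("wrist"); cv2.imwrite("pics/w1.png",im)
s=manip.read_state(); print(s["clock"],s["eef_pos"],s["orientation"],s["joints"].round(2))
for p in [(.662,.077,.325),(.662,.077,.278)]: print(proj(W,p))
S=optics.calibration("side"); print("jar",onplane(S,(299,325),.045),"charcoal",onplane(S,(278,209),.02))
```

```text
2.15 [0.66198678 0.07704053 0.4003443 ] [ 5.16755677e-04  3.14152947e+00 -3.66076801e-06] [ 0.1   0.37  1.38 -0.    1.4  -1.47]
[318.80586543 222.99017302]
[318.83239046 205.30259606]
jar [ 0.37622299 -0.23468587  0.045     ] charcoal [0.38617115 0.18632932 0.02      ]
```

View pics/w1.png

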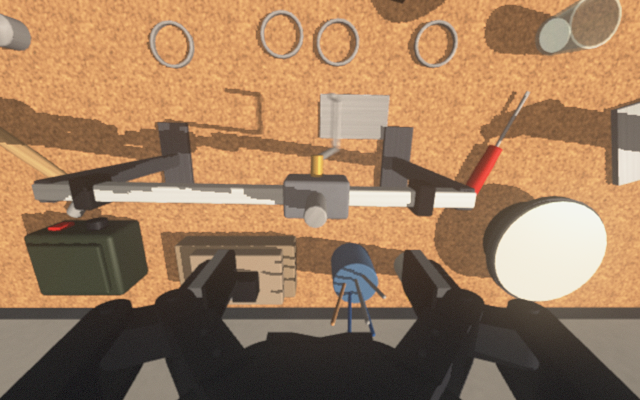

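The wrist view shows the knob top at (316,213), where I predicted (319,223). The rail top runs from about (37,189) to (474,199), and the bangles are at (172,44), (281,35), (337,43) and (436,44). I'll refine the stand pose from this.

Run:
```python
from h import *
W=optics.calibration("wrist"); im=cv2.imread("pics/w1.png")
print("knob",onplane(W,(316,213),.325))
a=onplane(W,(37,190),.267);b=onplane(W,(474,199),.267);print(a,b,np.linalg.norm(a-b),np.degrees(np.arctan2(-(b-a)[0],(b-a)[1])))
for p in [(172,44),(281,35),(337,43),(436,44)]: print(onplane(W,p,.005).round(4))
P=[(320,94),(388,95),(389,137),(320,138)]; q=np.array([onplane(W,p,.004) for p in P]); print(q.round(4),q.mean(0))
```

```text
knob [0.65422452 0.07494288 0.325     ]
[ 0.65038804 -0.18499015  0.267     ] [0.65904269 0.2226401  0.267     ] 0.40772211030932676 -1.2163000739403769
[ 0.4646 -0.165   0.005 ]
[0.4514 0.0151 0.005 ]
[0.4631 0.1068 0.005 ]
[0.4645 0.27   0.005 ]
[[0.5415 0.0789 0.004 ]
 [0.5431 0.1965 0.004 ]
 [0.6138 0.2031 0.004 ]
 [0.6155 0.079  0.004 ]] [0.57845536 0.13937018 0.004     ]
```

>>> drive_tool(rows=[[-4,-1,-25,0,0,0,1],[-7,-2,-50,0,0,0,1],[-7,-2,-75,0,0,0,1],[-7,-2,-87,0,0,0,0.8],[-7,-2,-87,0,0,0,0.5],[-7,-2,-87,0,0,0,0.3],[-7,-2,-87,0,0,0,0],[-7,-2,-87,0,0,0,0],[-7,-2,-87,0,0,0,0],[-7,-2,-87,0,0,0,0]], squeeze=40)

```text
clock: 3.15
eef_pos: [0.6558, 0.075, 0.315]
orientation: [-0.0, 3.139, 0.0]
force: [0.4, -0.3, 6.3]
finger_gap: 0.201
grip_force: 39.2
```

>>> drive_tool(rows=[[0,-1,0,0,0,0,0],[0,-3,0,0,0,0,0],[0,-7,0,0,0,0,0],[0,-12,0,0,0,0,0],[-1,-18,0,0,0,0,0],[-1,-25,0,0,0,0,0],[-1,-32,0,0,0,0,0],[-1,-39,0,0,0,0,0],[-1,-46,0,0,0,0,0],[-1,-53,0,0,0,0,0]])

```text
clock: 4.15
eef_pos: [0.6548, 0.0232, 0.3151]
orientation: [-0.001, 3.139, 0.004]
force: [-0.6, 4.9, 5.5]
finger_gap: 0.199
grip_force: 39.5
```

>>> drive_tool(rows=[[0,-7,0,0,0,0,0],[0,-14,0,0,0,0,0],[0,-21,0,0,0,0,0],[0,-28,0,0,0,0,0],[0,-35,0,0,0,0,0],[-1,-42,0,0,0,0,0],[-1,-49,0,0,0,0,0],[-1,-56,0,0,0,0,0],[-1,-63,0,0,0,0,0],[-1,-70,0,0,0,0,0]])

```text
clock: 5.15
eef_pos: [0.6534, -0.0469, 0.315]
orientation: [-0.001, 3.14, 0.003]
force: [-2.2, 6.1, 7.5]
finger_gap: 0.199
grip_force: 39.5
```

>>> drive_tool(rows=[[0,-7,0,0,0,0,0],[0,-14,0,0,0,0,0],[0,-21,0,0,0,0,0],[0,-27,0,0,0,0,0],[0,-33,0,0,0,0,0],[0,-38,0,0,0,0,0],[0,-42,0,0,0,0,0],[-1,-46,0,0,0,0,0],[-1,-48,0,0,0,0,0],[-1,-50,0,0,0,0,0]])

```text
clock: 6.15
eef_pos: [0.6525, -0.0971, 0.315]
orientation: [-0.0, 3.139, 0.002]
force: [-1.4, 4.3, 7.2]
finger_gap: 0.194
grip_force: 39.6
```

Next I'll creep on until the stop shows up in the force.

>>> drive_tool(rows=[[0,-1,0,0,0,0,0],[0,-2,0,0,0,0,0],[0,-3,0,0,0,0,0],[0,-4,0,0,0,0,0],[0,-5,0,0,0,0,0],[0,-6,0,0,0,0,0],[0,-7,0,0,0,0,0],[0,-8,0,0,0,0,0],[0,-8,0,0,0,0,0],[0,-8,0,0,0,0,0]])

```text
clock: 7.15
eef_pos: [0.6523, -0.1037, 0.315]
orientation: [-0.001, 3.14, 0.006]
force: [-2.1, 9.4, 7.3]
finger_gap: 0.197
grip_force: 39.8
```

>>> drive_tool(rows=[[0,-1,0,0,0,0,0],[0,-2,0,0,0,0,0],[0,-3,0,0,0,0,0],[0,-4,0,0,0,0,0],[0,-4,0,0,0,0,0],[0,-4,0,0,0,0,0],[0,-4,0,0,0,0,0],[0,-4,0,0,0,0,0],[0,-4,0,0,0,0,0],[0,-4,0,0,0,0,0]])

```text
clock: 8.15
eef_pos: [0.6523, -0.104, 0.315]
orientation: [-0.003, 3.14, 0.015]
force: [-2.8, 23.9, 8.9]
finger_gap: 0.195
grip_force: 40.5
```

The trolley is at the right stop, with the knob at y of about -0.1037. I'll relax the push, release the knob, lift and move over the prong, predicted at (0.553, -0.102).

>>> drive_tool(rows=[[0,3,0,0,0,0,0],[0,5,0,0,0,0,0],[0,5,0,0,0,0,0.5],[0,5,0,0,0,0,1],[0,5,0,0,0,0,1],[0,5,0,0,0,0,1],[0,5,0,0,0,0,1],[0,5,10,0,0,0,1],[0,5,40,0,0,0,1],[0,5,75,0,0,0,1]])

```text
clock: 9.15
eef_pos: [0.6514, -0.1049, 0.3884]
orientation: [-0.0, -3.139, -0.001]
force: [0.8, -0.1, 1.3]
finger_gap: 0.999
grip_force: 0.0
```

>>> drive_tool(rows=[[-25,0,5,0,0,0,1],[-50,1,5,0,0,0,1],[-75,2,5,0,0,0,1],[-95,2,5,0,0,0,1],[-99,2,-20,0,0,0,1],[-99,2,-50,0,0,0,1],[-99,2,-80,0,0,0,1],[-99,2,-90,0,0,0,1],[-99,2,-90,0,0,0,1],[-99,2,-90,0,0,0,1]])

```text
clock: 10.15
eef_pos: [0.5538, -0.1031, 0.2997]
orientation: [0.0, 3.14, -0.001]
force: [1.1, 0.4, 0.2]
finger_gap: 1.0
grip_force: 0.0
```

Run:
```python
from h import *
W=optics.calibration("wrist");s=manip.read_state();print(s["clock"],s["eef_pos"])
for p in [(.553,-.102,.169),(.618,-.103,.124)]: print(proj(W,p))
f=[]
for i in range(12):
    f.append(optics.read_camera("wrist"))
m=[cv2.resize(x[100:400,180:460],(200,214)) for x in f]
cv2.imwrite("pics/w2.png",np.vstack([np.hstack(m[0:8:2]),np.hstack(m[1:9:2])]))
np.save("f.npy",np.array(f))
```

```text
10.15 [ 0.55383467 -0.1031464   0.29973488]
[320.155156   201.66037687]
[319.05215753 245.59937036]
```

View pics/w2.png

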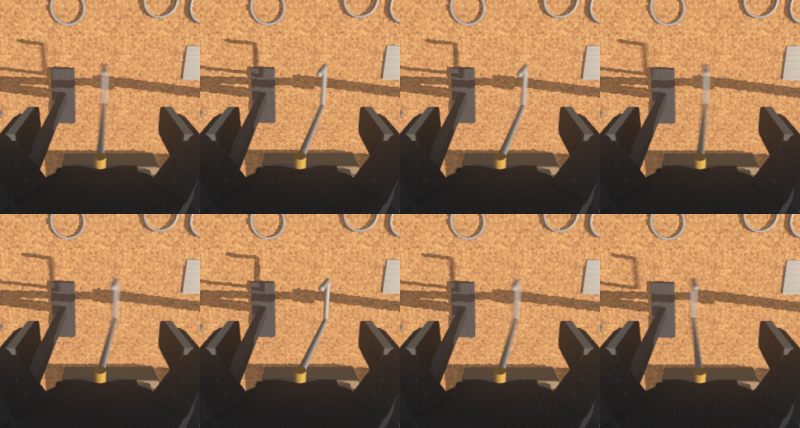

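The montage shows the hook swinging about ±0.3 rad with the prong between the fingers' spread. The rest position is centred near crop column 100, and the prong tip is about 6 mm nearer the robot than I predicted. I'll go down astride it and close gently.

>>> drive_tool(rows=[[-4,0,-30,0,0,0,1],[-4,0,-60,0,0,0,1],[-4,0,-90,0,0,0,1],[-4,0,-115,0,0,0,1],[-4,0,-127,0,0,0,1],[-4,0,-127,0,0,0,0.9],[-4,0,-127,0,0,0,0.8],[-4,0,-127,0,0,0,0.7],[-4,0,-127,0,0,0,0.6],[-4,0,-127,0,0,0,0.55]], squeeze=20)

```text
clock: 11.75
eef_pos: [0.5495, -0.1031, 0.1722]
orientation: [-0.0, 3.14, -0.001]
force: [0.6, -0.5, -0.4]
finger_gap: 0.552
grip_force: 0.0
```

>>> drive_tool(rows=[[0,0,0,0,0,0,0.5],[0,0,0,0,0,0,0.45],[0,0,0,0,0,0,0.4],[0,0,0,0,0,0,0.36],[0,0,0,0,0,0,0.32],[0,0,0,0,0,0,0.28],[0,0,0,0,0,0,0.25],[0,0,0,0,0,0,0.22],[0,0,0,0,0,0,0.2],[0,0,0,0,0,0,0.18]])

```text
clock: 12.75
eef_pos: [0.549, -0.1029, 0.1713]
orientation: [0.0, -3.142, -0.0]
force: [0.2, 0.2, -0.3]
finger_gap: 0.18
grip_force: 0.0
```

>>> drive_tool(rows=[[0,0,0,0,0,0,0.17],[0,0,0,0,0,0,0.16],[0,0,0,0,0,0,0.15],[0,0,0,0,0,0,0.14],[0,0,0,0,0,0,0.13],[0,0,0,0,0,0,0.12],[0,0,0,0,0,0,0.11],[0,0,0,0,0,0,0.1],[0,0,0,0,0,0,0.08],[0,0,0,0,0,0,0.06]])

```text
clock: 13.75
eef_pos: [0.549, -0.1029, 0.1714]
orientation: [-0.0, 3.142, 0.0]
force: [0.5, 0.5, -0.6]
finger_gap: 0.078
grip_force: 19.5
```

Run:
```python
from h import *
s=manip.read_state();print(s["clock"],s["eef_pos"],s["finger_gap"],s["grip_force"],s["force"])
a=optics.read_camera("side");b=optics.read_camera("scene")
A=cv2.resize(a[150:350,240:440],(500,500),interpolation=3);B=cv2.resize(b[180:310,220:340],(300,325),interpolation=3)
cv2.imwrite("pics/g1.png",np.hstack([A,np.vstack([B,np.zeros((175,300,3),np.uint8)])]))
```

```text
13.75 [ 0.54898241 -0.10291139  0.17136003] 0.07780479766812479 19.495681822299957 [ 0.51132753  0.50708448 -0.63876905]
```

View pics/g1.png

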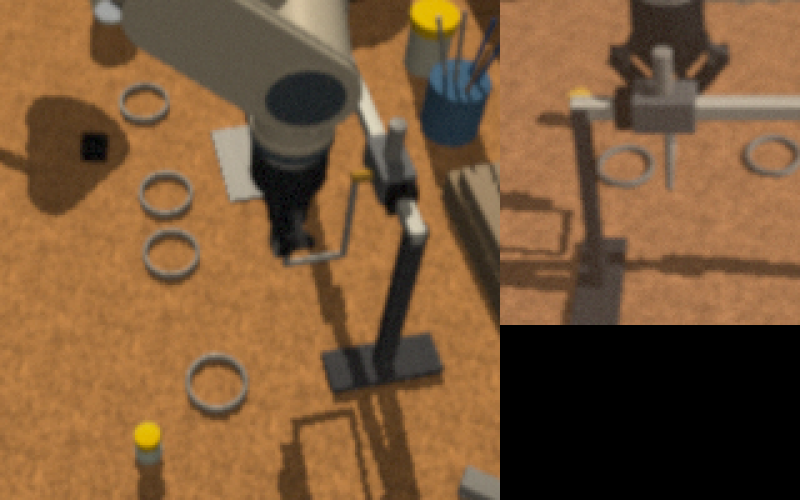

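The fingers hold the prong at y = -0.103, while the rest position from the knob is about -0.1018. I'll shift 1 mm, release evenly, rise clear and check the residual swing.

>>> drive_tool(rows=[[0,0.5,0,0,0,0,0.06],[0,1,0,0,0,0,0.06],[0,1,0,0,0,0,0.06],[0,1,0,0,0,0,0.06],[0,1,0,0,0,0,0.06],[0,1,0,0,0,0,0.3],[0,1,0,0,0,0,0.6],[0,1,0,0,0,0,1],[0,1,0,0,0,0,1],[0,1,0,0,0,0,1]])

```text
clock: 14.85
eef_pos: [0.5489, -0.102, 0.1713]
orientation: [-0.0, -3.142, -0.0]
force: [0.2, -0.5, -0.1]
finger_gap: 0.917
grip_force: 0.0
```

>>> drive_tool(rows=[[0,1,20,0,0,0,1],[0,1,50,0,0,0,1],[0,1,80,0,0,0,1],[0,1,110,0,0,0,1],[0,1,128,0,0,0,1],[0,1,128,0,0,0,1],[0,1,128,0,0,0,1],[0,1,128,0,0,0,1],[0,1,128,0,0,0,1],[0,1,128,0,0,0,1]])

```text
clock: 15.85
eef_pos: [0.5486, -0.1009, 0.2983]
orientation: [-0.0, -3.14, -0.001]
force: [-0.7, -0.4, 0.2]
finger_gap: 1.003
grip_force: 0.0
```

```bash
cat > swing.py <<'E'
from h import *
def swing(box,n=16):
    "column of the silver bar in box (x0,x1,y0,y1) of the wrist picture, over n frames"
    x0,x1,y0,y1=box; u=[];f=[]
    for i in range(n):
        im=optics.read_camera("wrist"); f.append(im)
        hsv=cv2.cvtColor(im[y0:y1,x0:x1],cv2.COLOR_BGR2HSV)
        w=np.clip(90-hsv[...,1].astype(float),0,None)*(hsv[...,2]>70)
        u.append(x0+(w*np.arange(x1-x0)).sum()/max(w.sum(),1))
    return np.array(u),f
E
python3 - <<'E'
from swing import *
W=optics.calibration("wrist");s=manip.read_state();print(s["clock"],s["eef_pos"])
u,f=swing((285,360,190,235)); print(u.round(2))
crop(f[-1],200,130,240,200,3,"pics/w3.png")
E
```

```text
15.85 [ 0.54859299 -0.10090007  0.29825138]
[318.54 318.87 319.04 319.12 319.07 318.96 318.72 318.44 318.23 318.09
 318.1  318.18 318.32 318.58 318.86 319.03]
```

View pics/w3.png

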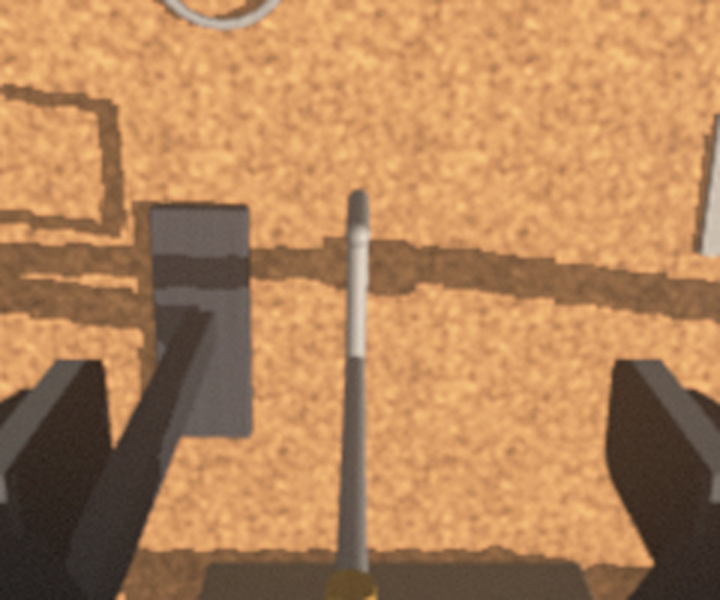

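The residual swing is about ±0.5 px, roughly 4 mrad, so the hook hangs still. In the crop the prong tip is at (358,195), the prong foot at (359,235) and the shank foot at (355,357). I'll compute the hook pose from these.

Run:
```python
from h import *
W=optics.calibration("wrist")
for n,p,z in [("tip",(358,196),.169),("barfront",(359,237),.124),("barback",(355,356),.124),("pin",(353,572),.252)]:
    print(n,onplane(W,(200+p[0]/3,130+p[1]/3),z).round(4))
s=manip.read_state();print(s["clock"],s["joints"].round(3),s["eef_pos"])
```

```text
tip [ 0.5417 -0.1005  0.169 ]
barfront [ 0.5687 -0.1001  0.124 ]
barback [ 0.6165 -0.1016  0.124 ]
pin [ 0.6123 -0.1018  0.252 ]
16.65 [-0.203  0.273  1.736 -0.     1.132 -1.774] [ 0.548972   -0.10097777  0.2993483 ]
```

>>> drive_tool(rows=[[-15,-10,0,0,0,-1.6,1],[-35,-20,0,0,0,-3.2,1],[-55,-30,0,0,0,-4.8,1],[-75,-40,0,0,0,-6.4,1],[-95,-50,0,0,0,-8,1],[-115,-65,0,0,0,-9.6,0.5],[-117,-65,0,0,0,-11.2,0.5],[-117,-65,0,0,0,-12.8,0.5],[-117,-65,0,0,0,-14.4,0.5],[-117,-65,0,0,0,-16,0.5]])

```text
clock: 17.65
eef_pos: [0.4319, -0.1661, 0.2995]
orientation: [2.026, 2.4, 0.0]
force: [-0.4, -0.3, -0.5]
finger_gap: 0.501
grip_force: 0.0
```

>>> drive_tool(rows=[[0,0,0,0,0,-1,0.5],[0,0,0,0,0,-2,0.5],[0,0,0,0,0,-2,0.5],[0,0,0,0,0,-2,0.5],[0,0,0,0,0,-2,0.5],[0,0,0,0,0,-2,0.5],[0,0,0,0,0,-2,0.5],[0,0,0,0,0,-2,0.5],[0,0,0,0,0,-2,0.5],[0,0,0,0,0,-2,0.5]])

```text
clock: 18.65
eef_pos: [0.432, -0.166, 0.2993]
orientation: [-2.221, -2.222, 0.0]
force: [0.5, -0.2, 0.7]
finger_gap: 0.497
grip_force: 0.0
```

```bash
cat > rings.py <<'E'
from h import *
def rings(cam="wrist",save=None):
    C=optics.calibration(cam); im=optics.read_camera(cam)
    if save: cv2.imwrite(save,im)
    hsv=cv2.cvtColor(im,cv2.COLOR_BGR2HSV)
    m=((hsv[...,1]<85)&(hsv[...,2]>55)).astype(np.uint8)
    cs,hi=cv2.findContours(m,cv2.RETR_CCOMP,cv2.CHAIN_APPROX_NONE)
    out=[]
    for i,c in enumerate(cs):
        if hi[0][i][3]>=0 and len(c)>=20:           # holes: the inside of a ring
            q=np.array([onplane(C,p[0],.0075)[:2] for p in c])
            (x,y),(a,b),_=cv2.fitEllipse((q*1000).astype(np.float32))
            if 48<a and b<70: out.append((round(float(x)),round(float(y)),round(a),round(b)))
    return out
if __name__=="__main__":
    import sys
    s=manip.read_state(); print(s["clock"],s["eef_pos"].round(4),s["joints"].round(2)); print(rings(save=sys.argv[1] if len(sys.argv)>1 else None))
    if len(sys.argv)>2: print("side",rings("side"),"scene",rings("scene"))
E
python3 rings.py pics/r1.png all
```

```text
18.65 [ 0.432  -0.166   0.2993] [-0.39  0.12  1.93 -0.    1.09 -0.39]
[(465, -165, 60, 61), (450, 15, 59, 60)]
side [(465, -169, 59, 62)] scene [(468, -165, 60, 61), (466, 107, 60, 61), (454, 16, 60, 62)]
```

View pics/r1.png

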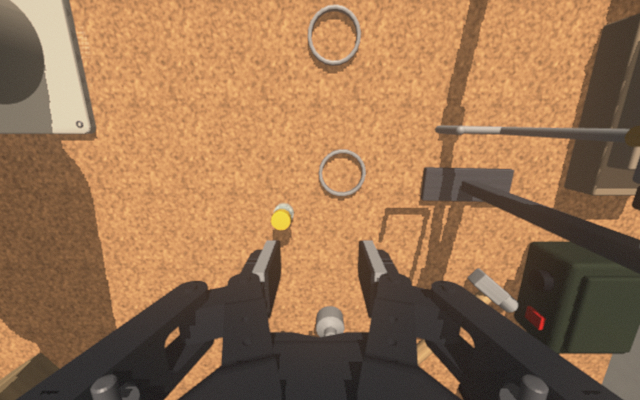

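The detector puts the nearest bangle at (0.465, -0.165). In the wrist picture it is the ring at (342,172), and the yellow jar at (282,218) is clear of the path. I'll go straight down on its near wall.

>>> drive_tool(rows=[[0,1,-40,0,0,0,0.4],[0,1,-80,0,0,0,0.4],[0,1,-120,0,0,0,0.4],[0,1,-160,0,0,0,0.4],[0,1,-200,0,0,0,0.4],[0,1,-235,0,0,0,0.4],[0,1,-255,0,0,0,0.4],[0,1,-268,0,0,0,0.4],[0,1,-274,0,0,0,0.4],[0,1,-274,0,0,0,0.4]], squeeze=40)

```text
clock: 19.8
eef_pos: [0.4321, -0.165, 0.0252]
orientation: [-2.221, -2.221, 0.0]
force: [0.3, 1.0, -0.2]
finger_gap: 0.402
grip_force: 0.0
```

>>> drive_tool(rows=[[0,0,0,0,0,0,0.25],[0,0,0,0,0,0,0.1],[0,0,0,0,0,0,0],[0,0,0,0,0,0,0],[0,0,0,0,0,0,0],[0,0,0,0,0,0,0],[0,0,10,0,0,0,0],[0,0,30,0,0,0,0],[0,0,50,0,0,0,0],[0,0,75,0,0,0,0]])

```text
clock: 20.8
eef_pos: [0.4315, -0.1648, 0.1014]
orientation: [-2.221, -2.221, 0.0]
force: [0.6, -0.0, -1.0]
finger_gap: 0.037
grip_force: 36.1
```

>>> drive_tool(rows=[[0,5,40,0,0,0,0],[0,15,80,0,0,0,0],[0,30,120,0,-1.5,0,0],[0,45,150,0,-3,0,0],[0,55,160,0,-4.5,0,0],[0,64,160,0,-6,0,0],[0,64,160,0,-7.5,0,0],[0,64,160,0,-9,0,0],[0,64,160,0,-9,0,0],[0,64,160,0,-9,0,0]])

```text
clock: 21.8
eef_pos: [0.4346, -0.0915, 0.2613]
orientation: [1.792, 1.82, 0.724]
force: [0.2, -0.2, -0.1]
finger_gap: 0.031
grip_force: 36.2
```

```bash
python3 rings.py pics/r2.png
python3 - <<'E'
from h import *
s=manip.read_state();print(s["joints"].round(3),R.from_rotvec(s["orientation"]).as_matrix()[:,2].round(3))
E
```

```text
21.8 [ 0.4346 -0.0915  0.2613] [-0.43 -0.01  2.4   1.33  0.33 -1.65]
[(451, 15, 59, 59)]
[-0.433 -0.012  2.403  1.34   0.328 -1.664] [ 0.669  0.036 -0.743]
```

View pics/r2.png

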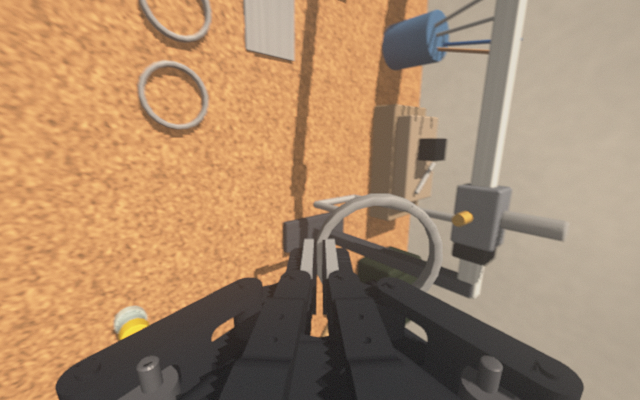

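At 45° tilt the wrist gets close to its singularity (joint 5 at 0.33). The ring itself is well held, visible at (380,250) in the wrist view. I'll ease the tilt to 25° and check the pose.

>>> drive_tool(rows=[[0,0,0,0,1,0,0],[0,0,0,0,2,0,0],[0,0,0,0,3,0,0],[0,0,0,0,4,0,0],[0,0,0,0,4,0,0],[0,0,0,0,4,0,0],[0,0,0,0,4,0,0],[0,0,0,0,4,0,0],[0,0,0,0,4,0,0],[0,0,0,0,4,0,0]])

```text
clock: 22.85
eef_pos: [0.4342, -0.0917, 0.2601]
orientation: [2.021, 2.037, 0.426]
force: [0.9, 0.6, -0.6]
finger_gap: 0.034
grip_force: 36.2
```

```bash
cat > st.py <<'E'
from h import *
s=manip.read_state();M=R.from_rotvec(s["orientation"]).as_matrix()
print(s["clock"],s["eef_pos"].round(4),"joints",s["joints"].round(2),"z",M[:,2].round(3),"y",M[:,1].round(3),"gap",round(s["finger_gap"],3))
E
python3 st.py
```

```text
22.85 [ 0.4342 -0.0917  0.2601] joints [-0.33  0.01  2.21  0.28  0.59 -0.55] z [ 0.369  0.037 -0.929] y [0.929 0.001 0.37 ] gap 0.034
```

>>> drive_tool(rows=[[10,-2,0,-0.2,-0.3,0,0],[25,-5,-10,-0.46,-0.7,0,0],[40,-9,-30,-0.46,-0.7,0,0],[55,-9,-45,-0.46,-0.7,0,0],[65,-9,-60,-0.46,-0.7,0,0],[71,-9,-65,-0.46,-0.7,0,0],[71,-9,-65,-0.46,-0.7,0,0],[71,-9,-65,-0.46,-0.7,0,0],[71,-9,-65,-0.46,-0.7,0,0],[71,-9,-65,-0.46,-0.7,0,0]])

```text
clock: 23.85
eef_pos: [0.5057, -0.1009, 0.1962]
orientation: [1.959, 1.993, 0.438]
force: [-0.5, 0.5, 0.1]
finger_gap: 0.036
grip_force: 36.2
```

```bash
python3 st.py
python3 - <<'E'
from h import *
W=optics.calibration("wrist");w=optics.read_camera("wrist");a=optics.read_camera("side")
s=manip.read_state();M=R.from_rotvec(s["orientation"]).as_matrix();t=M[:,2];e=M[:,1]
print("T",(s["eef_pos"]+.02*t+.065*e).round(4)); 
for p in [(.5555,-.101,.169),(.5555,-.101,.124),(.62,-.101,.12)]: print(proj(W,p).round())
cv2.imwrite("pics/h1.png",np.hstack([cv2.resize(w[100:400,240:560],(427,400)),cv2.resize(a[170:310,300:430],(371,400),interpolation=3)]))
E
```

```text
23.85 [ 0.5057 -0.1009  0.1962] joints [-0.28  0.24  2.17  0.37  0.33 -0.63] z [ 0.426 -0.001 -0.905] y [0.904 0.017 0.426] gap 0.036
T [ 0.5731 -0.0997  0.2056]
[372. 239.]
[338. 218.]
[400. 208.]
```

View pics/h1.png

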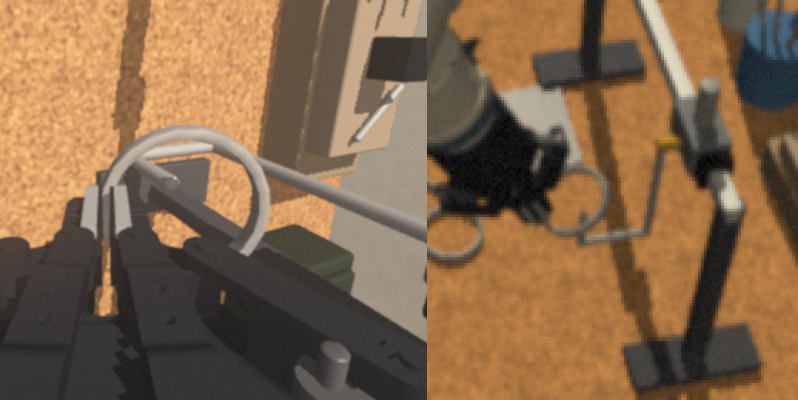

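The prong tip sits inside the ring at (371,236), against a prediction of (372,239). Joint 5 would run out lower down, so I'll reduce the tilt to 15° while descending.

>>> drive_tool(rows=[[-1,0,6,0,1,0,0],[-1,0,12,0,2,0,0],[-1,0,10,0,2,0,0],[-1,0,0,0,2,0,0],[-1,0,-12,0,2,0,0],[-1,0,-24,0,2,0,0],[-1,0,-36,0,2,0,0],[-1,0,-48,0,2,0,0],[-1,0,-58,0,2,0,0],[-1,0,-58,0,2,0,0]])

```text
clock: 24.95
eef_pos: [0.5038, -0.1005, 0.1356]
orientation: [2.063, 2.099, 0.272]
force: [-0.1, 0.3, -1.0]
finger_gap: 0.033
grip_force: 36.3
```

```bash
python3 st.py
python3 - <<'E'
from h import *
W=optics.calibration("wrist")
s=manip.read_state();M=R.from_rotvec(s["orientation"]).as_matrix();t=M[:,2];e=M[:,1]
print("T",(s["eef_pos"]+.02*t+.065*e).round(4),s["force"])
E
```

```text
24.95 [ 0.5038 -0.1005  0.1356] joints [-0.26  0.38  2.11  0.17  0.41 -0.42] z [ 0.259  0.    -0.966] y [0.966 0.017 0.259] gap 0.033
T [ 0.5718 -0.0994  0.1331] [-0.10233684  0.26434003 -0.95219842]
```

>>> drive_tool(rows=[[5,0,-1,0,0,0,0],[10,0,-2,0,0,0,0],[15,0,-2,0,0,0,0],[15,0,-2,0,0,0,0],[15,0,-2,0,0,0,0.15],[15,0,-2,0,0,0,0.15],[15,0,-2,0,0,0,0.15],[13,0,6,0,0,0,0.15],[9,0,20,0,0,0,0.15],[4,0,40,0,0,0,0.15]])

```text
clock: 25.95
eef_pos: [0.508, -0.1006, 0.1776]
orientation: [2.062, 2.098, 0.273]
force: [0.8, -0.8, 0.4]
finger_gap: 0.148
grip_force: 0.0
```

>>> drive_tool(rows=[[-10,20,30,0,0,0,0.4],[-20,40,60,0,0,0,0.4],[-30,60,85,0,0,0,0.4],[-45,80,100,0,0.5,0,0.4],[-60,95,110,0,1.5,0,0.4],[-75,105,115,0,2.5,0,0.4],[-88,115,115,0,3,0,0.4],[-90,116,115,0,3,0,0.4],[-90,116,115,0,3,0,0.4],[-90,116,115,0,3,0,0.4]])

```text
clock: 26.95
eef_pos: [0.4188, 0.0149, 0.2924]
orientation: [2.2, 2.238, 0.004]
force: [-0.3, 0.1, -0.9]
finger_gap: 0.397
grip_force: 0.0
```

```bash
python3 st.py; python3 rings.py
python3 - <<'E'
from h import *
a=optics.read_camera("side");b=optics.read_camera("scene")
A=cv2.resize(a[150:350,240:440],(500,500),interpolation=3);B=cv2.resize(b[180:310,220:340],(300,325),interpolation=3)
cv2.imwrite("pics/g2.png",np.hstack([A,np.vstack([B,np.zeros((175,300,3),np.uint8)])]))
E
```

```text
26.95 [0.4188 0.0149 0.2924] joints [ 0.01  0.06  2.02 -0.    1.06 -0.01] z [ 0.004 -0.001 -1.   ] y [1.    0.017 0.004] gap 0.397
26.95 [0.4188 0.0149 0.2924] [ 0.01  0.06  2.02 -0.    1.06 -0.01]
[(450, 16, 60, 61), (462, 107, 60, 60)]
```

View pics/g2.png

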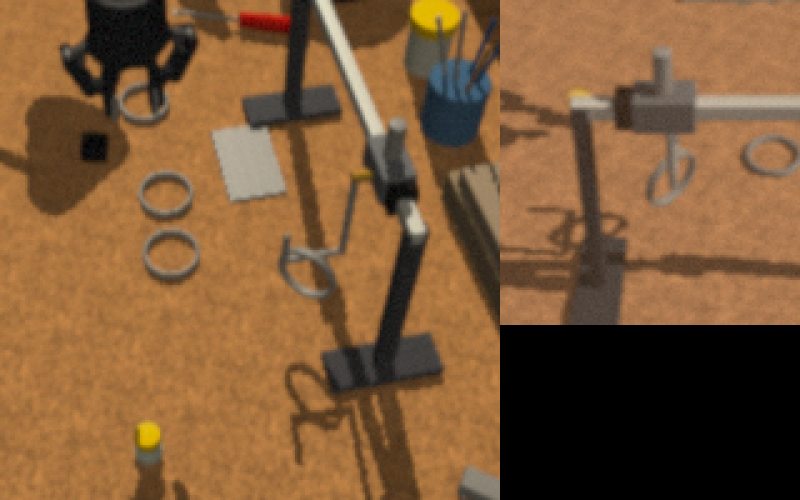

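The first bangle hangs on the bar: in the side crop at (305,270), in the scene crop at (670,178). The next one is at (0.450, 0.016).

>>> drive_tool(rows=[[-1,1,-40,0,0,0,0.4],[-1,1,-80,0,0,0,0.4],[-1,1,-120,0,0,0,0.4],[-1,1,-160,0,0,0,0.4],[-1,1,-200,0,0,0,0.4],[-1,1,-230,0,0,0,0.4],[-1,1,-250,0,0,0,0.4],[-1,1,-262,0,0,0,0.4],[-1,1,-267,0,0,0,0.4],[-1,1,-267,0,0,0,0.4]])

```text
clock: 28.1
eef_pos: [0.418, 0.0161, 0.0253]
orientation: [2.201, 2.239, 0.003]
force: [0.1, 0.6, 0.1]
finger_gap: 0.397
grip_force: 0.0
```

>>> drive_tool(rows=[[0,0,0,0,0,0,0.25],[0,0,0,0,0,0,0.1],[0,0,0,0,0,0,0],[0,0,0,0,0,0,0],[0,0,0,0,0,0,0],[0,0,0,0,0,0,0],[0,0,10,0,0,0,0],[0,0,30,0,0,0,0],[0,0,60,0,0,0,0],[0,0,95,0,0,0,0]])

```text
clock: 29.1
eef_pos: [0.417, 0.0162, 0.1215]
orientation: [2.201, 2.24, 0.001]
force: [0.2, 0.1, -0.7]
finger_gap: 0.034
grip_force: 37.5
```

>>> drive_tool(rows=[[0,-10,30,0,0,0,0],[0,-30,60,0,-0.5,0,0],[0,-55,90,0,-1,0,0],[0,-80,105,0,-1.5,0,0],[0,-105,105,0,-2,0,0],[15,-117,105,0,-2.5,0,0],[40,-117,105,0,-3,0,0],[65,-117,100,0,-3,0,0],[87,-117,90,0,-3,0,0],[87,-117,86,0,-3,0,0]])

```text
clock: 30.1
eef_pos: [0.5068, -0.1009, 0.2069]
orientation: [2.059, 2.096, 0.276]
force: [0.7, -0.1, -0.7]
finger_gap: 0.034
grip_force: 37.5
```

```bash
cat >> st.py <<'E'
print("T",(s["eef_pos"]+.02*M[:,2]+.065*M[:,1]).round(4),"F",s["force"].round(1))
E
python3 st.py
python3 - <<'E'
from h import *
# prong y and ring crossing on the bar: silver pixels in the side view
a=optics.read_camera("side");C=optics.calibration("side")
hsv=cv2.cvtColor(a,cv2.COLOR_BGR2HSV);m=(hsv[...,1]<90)&(hsv[...,2]>60)
pts=[proj(C,(x,-.101,.124)) for x in np.arange(.552,.625,.004)]
# silver just above bar (7 mm) and just below (20 mm) along the bar
for dz in (.131,.112,.10): print(dz,''.join('#' if m[int(round(proj(C,(x,-.101,dz))[1])),int(round(proj(C,(x,-.101,dz))[0]))] else '.' for x in np.arange(.55,.625,.002)))
E
```

```text
30.1 [ 0.5068 -0.1009  0.2069] joints [-0.26  0.25  2.06  0.12  0.58 -0.37] z [ 0.264 -0.001 -0.965] y [0.964 0.018 0.264] gap 0.034
T [ 0.5748 -0.0998  0.2047] F [ 0.7 -0.1 -0.7]
0.131 #################..................###
0.112 .#####################################
0.1 ..###................######...........
```

>>> drive_tool(rows=[[-1,0,-10,0,0,0,0],[-1,0,-20,0,0,0,0],[-1,0,-30,0,0,0,0],[-1,0,-40,0,0,0,0],[-1,0,-50,0,0,0,0],[-1,0,-58,0,0,0,0],[-1,0,-64,0,0,0,0],[-1,0,-69,0,0,0,0],[-1,0,-72,0,0,0,0],[-1,0,-72,0,0,0,0]])

```text
clock: 31.15
eef_pos: [0.5038, -0.1008, 0.1342]
orientation: [2.061, 2.097, 0.274]
force: [0.1, 0.7, -0.2]
finger_gap: 0.034
grip_force: 37.8
```

```bash
python3 st.py
```

```text
31.15 [ 0.5038 -0.1008  0.1342] joints [-0.26  0.38  2.11  0.17  0.4  -0.42] z [ 0.262 -0.    -0.965] y [0.965 0.017 0.262] gap 0.034
T [ 0.5718 -0.0996  0.1319] F [ 0.1  0.7 -0.2]
```

>>> drive_tool(rows=[[5,0,-1,0,0,0,0],[10,0,-1,0,0,0,0],[14,0,-1,0,0,0,0],[14,0,-1,0,0,0,0],[14,0,-1,0,0,0,0.15],[14,0,-1,0,0,0,0.15],[14,0,-1,0,0,0,0.15],[12,0,7,0,0,0,0.15],[8,0,21,0,0,0,0.15],[3,0,41,0,0,0,0.15]])

```text
clock: 32.15
eef_pos: [0.506, -0.1006, 0.1756]
orientation: [2.062, 2.098, 0.273]
force: [0.4, -0.6, 0.9]
finger_gap: 0.151
grip_force: 0.0
```

>>> drive_tool(rows=[[-10,20,30,0,0,0,0.4],[-20,50,60,0,0.5,0,0.4],[-30,85,85,0,1,0,0.4],[-45,120,100,0,1.5,0,0.4],[-60,150,110,0,2,0,0.4],[-72,180,115,0,2.5,0,0.4],[-77,200,115,0,3,0,0.4],[-77,207,115,0,3,0,0.4],[-77,207,115,0,3,0,0.4],[-77,207,115,0,3,0,0.4]])

```text
clock: 33.15
eef_pos: [0.4297, 0.1056, 0.2903]
orientation: [2.2, 2.238, 0.003]
force: [0.4, 0.2, 0.1]
finger_gap: 0.405
grip_force: 0.0
```

```bash
python3 st.py; python3 rings.py x.png all
```

```text
33.15 [0.4297 0.1056 0.2903] joints [ 0.22  0.1   1.98 -0.    1.06  0.2 ] z [ 0.003 -0.001 -1.   ] y [1.    0.017 0.003] gap 0.405
T [0.4947 0.1067 0.2705] F [0.4 0.2 0.1]
33.15 [0.4297 0.1056 0.2903] [ 0.22  0.1   1.98 -0.    1.06  0.2 ]
[(462, 108, 60, 60), (464, 268, 59, 60)]
side [(462, 103, 58, 62)] scene [(465, 107, 59, 61)]
```

>>> drive_tool(rows=[[0,2,-40,0,0,0,0.4],[0,2,-80,0,0,0,0.4],[0,2,-120,0,0,0,0.4],[0,2,-160,0,0,0,0.4],[0,2,-200,0,0,0,0.4],[0,2,-230,0,0,0,0.4],[0,2,-250,0,0,0,0.4],[0,2,-261,0,0,0,0.4],[0,2,-265,0,0,0,0.4],[0,2,-265,0,0,0,0.4]])

```text
clock: 34.3
eef_pos: [0.43, 0.108, 0.0255]
orientation: [2.201, 2.238, 0.003]
force: [-0.1, 0.1, -0.8]
finger_gap: 0.399
grip_force: 0.0
```

>>> drive_tool(rows=[[0,0,0,0,0,0,0.25],[0,0,0,0,0,0,0.1],[0,0,0,0,0,0,0],[0,0,0,0,0,0,0],[0,0,0,0,0,0,0],[0,0,0,0,0,0,0],[0,0,10,0,0,0,0],[0,0,30,0,0,0,0],[0,0,60,0,0,0,0],[0,0,95,0,0,0,0]])

```text
clock: 35.3
eef_pos: [0.429, 0.1081, 0.1215]
orientation: [2.201, 2.24, 0.001]
force: [-0.2, 0.3, -0.1]
finger_gap: 0.036
grip_force: 37.9
```

>>> drive_tool(rows=[[0,-15,35,0,0,0,0],[0,-50,70,0,-0.5,0,0],[0,-90,100,0,-1,0,0],[0,-130,110,0,-1.5,0,0],[0,-170,110,0,-2,0,0],[5,-205,110,0,-2.5,0,0],[25,-209,110,0,-3,0,0],[50,-209,105,0,-3,0,0],[70,-209,95,0,-3,0,0],[75,-209,87,0,-3,0,0]])

```text
clock: 36.3
eef_pos: [0.5064, -0.101, 0.208]
orientation: [2.059, 2.095, 0.276]
force: [-0.3, 1.1, -0.2]
finger_gap: 0.034
grip_force: 37.9
```

```bash
python3 st.py;python3 - <<'E'
from h import *
w=optics.read_camera("wrist");a=optics.read_camera("side")
cv2.imwrite("pics/h2.png",np.hstack([cv2.resize(w[100:400,240:560],(427,400)),cv2.resize(a[170:310,300:430],(371,400),interpolation=3)]))
E
```

```text
36.3 [ 0.5064 -0.101   0.208 ] joints [-0.26  0.24  2.06  0.12  0.58 -0.36] z [ 0.264 -0.001 -0.965] y [0.964 0.017 0.264] gap 0.034
T [ 0.5744 -0.0999  0.2059] F [-0.3  1.1 -0.2]
```

View pics/h2.png

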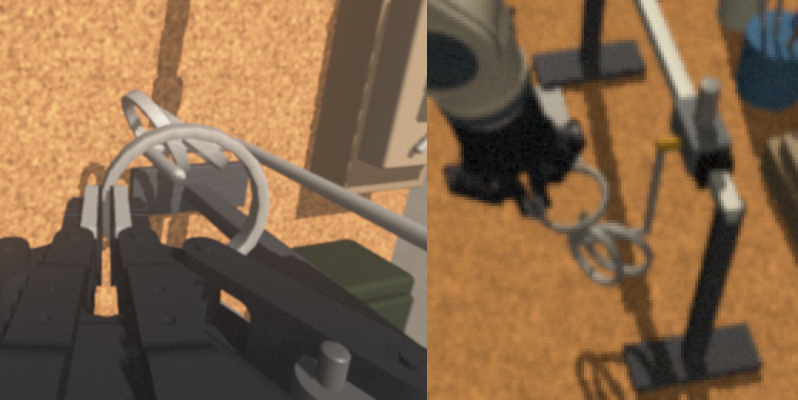

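Both earlier bangles hang on the hook, and the prong tip, at (178,178) in the left crop, lies inside the third. Descend, slide and release as before.

>>> drive_tool(rows=[[-1,0,-10,0,0,0,0],[-1,0,-20,0,0,0,0],[-1,0,-30,0,0,0,0],[-1,0,-40,0,0,0,0],[-1,0,-50,0,0,0,0],[-1,0,-58,0,0,0,0],[-1,0,-64,0,0,0,0],[-1,0,-69,0,0,0,0],[-1,0,-73,0,0,0,0],[-1,0,-73,0,0,0,0]])

```text
clock: 37.4
eef_pos: [0.5038, -0.1007, 0.1341]
orientation: [2.061, 2.097, 0.274]
force: [0.1, 0.1, 0.2]
finger_gap: 0.036
grip_force: 38.3
```

```bash
python3 st.py
```

```text
37.4 [ 0.5038 -0.1007  0.1341] joints [-0.26  0.38  2.11  0.17  0.4  -0.42] z [ 0.262 -0.    -0.965] y [0.965 0.017 0.261] gap 0.036
T [ 0.5718 -0.0996  0.1318] F [0.1 0.1 0.2]
```

>>> drive_tool(rows=[[5,0,-1,0,0,0,0],[10,0,-1,0,0,0,0],[14,0,-1,0,0,0,0],[14,0,-1,0,0,0,0],[14,0,-1,0,0,0,0.15],[14,0,-1,0,0,0,0.15],[14,0,-1,0,0,0,0.15],[12,0,7,0,0,0,0.15],[8,0,21,0,0,0,0.15],[3,0,41,0,0,0,0.15]])

```text
clock: 38.4
eef_pos: [0.506, -0.1006, 0.1755]
orientation: [2.062, 2.098, 0.273]
force: [-0.0, 0.1, 0.2]
finger_gap: 0.148
grip_force: 0.0
```

>>> drive_tool(rows=[[-10,20,35,0,0,0,0.4],[-20,60,70,0,0.5,0,0.4],[-30,105,95,0,1,0,0.4],[-45,150,110,0,1.5,0,0.4],[-60,195,115,0,2,0,0.4],[-72,240,115,0,2.5,0,0.4],[-75,285,115,0,3,0,0.4],[-75,325,115,0,3,0,0.4],[-75,360,115,0,3,0,0.4],[-75,367,115,0,3,0,0.4]])

```text
clock: 39.4
eef_pos: [0.4316, 0.2691, 0.2911]
orientation: [2.197, 2.242, 0.005]
force: [0.9, -1.0, -0.3]
finger_gap: 0.397
grip_force: 0.0
```

```bash
python3 st.py; python3 rings.py x.png all
```

```text
39.4 [0.4316 0.2691 0.2911] joints [ 0.53  0.2   1.85 -0.    1.08  0.52] z [ 0.004  0.001 -1.   ] y [1.    0.02  0.004] gap 0.397
T [0.4967 0.2705 0.2713] F [ 0.9 -1.  -0.3]
39.4 [0.4316 0.2691 0.2911] [ 0.53  0.2   1.85 -0.    1.08  0.52]
[(464, 270, 59, 60)]
side [] scene []
```

>>> drive_tool(rows=[[0,2,-40,0,0,0,0.4],[0,2,-80,0,0,0,0.4],[0,2,-120,0,0,0,0.4],[0,2,-160,0,0,0,0.4],[0,2,-200,0,0,0,0.4],[0,2,-230,0,0,0,0.4],[0,2,-250,0,0,0,0.4],[0,2,-261,0,0,0,0.4],[0,2,-265,0,0,0,0.4],[0,2,-265,0,0,0,0.4]])

```text
clock: 40.55
eef_pos: [0.4322, 0.2677, 0.0258]
orientation: [2.201, 2.238, 0.003]
force: [0.1, 0.8, 0.4]
finger_gap: 0.4
grip_force: 0.0
```

>>> drive_tool(rows=[[0,0,0,0,0,0,0.25],[0,0,0,0,0,0,0.1],[0,0,0,0,0,0,0],[0,0,0,0,0,0,0],[0,0,0,0,0,0,0],[0,0,0,0,0,0,0],[0,0,10,0,0,0,0],[0,0,30,0,0,0,0],[0,0,60,0,0,0,0],[0,0,95,0,0,0,0]])

```text
clock: 41.55
eef_pos: [0.4311, 0.2679, 0.1214]
orientation: [2.201, 2.239, 0.0]
force: [0.2, 0.1, -0.6]
finger_gap: 0.039
grip_force: 37.4
```

>>> drive_tool(rows=[[0,-15,35,0,0,0,0],[0,-55,70,0,-0.5,0,0],[0,-100,100,0,-1,0,0],[0,-145,110,0,-1.5,0,0],[0,-190,110,0,-2,0,0],[0,-235,110,0,-2.5,0,0],[0,-280,110,0,-3,0,0],[0,-325,110,0,-3,0,0],[0,-360,110,0,-3,0,0],[0,-369,110,0,-3,0,0]])

```text
clock: 42.55
eef_pos: [0.4316, -0.1036, 0.2314]
orientation: [2.063, 2.092, 0.274]
force: [0.3, 0.1, 0.6]
finger_gap: 0.043
grip_force: 37.4
```

>>> drive_tool(rows=[[20,0,0,0,0,0,0],[40,0,-5,0,0,0,0],[60,0,-15,0,0,0,0],[73,0,-23,0,0,0,0],[73,0,-23,0,0,0,0],[73,0,-23,0,0,0,0],[73,0,-23,0,0,0,0],[73,0,-23,0,0,0,0],[73,0,-23,0,0,0,0],[73,0,-23,0,0,0,0]])

```text
clock: 43.55
eef_pos: [0.5047, -0.1008, 0.2078]
orientation: [2.061, 2.096, 0.274]
force: [-0.0, 0.6, 0.2]
finger_gap: 0.04
grip_force: 37.4
```

```bash
python3 st.py
```

```text
43.55 [ 0.5047 -0.1008  0.2078] joints [-0.26  0.24  2.06  0.12  0.58 -0.36] z [ 0.262 -0.001 -0.965] y [0.965 0.017 0.262] gap 0.04
T [ 0.5726 -0.0997  0.2055] F [-0.   0.6  0.2]
```

>>> drive_tool(rows=[[-1,0,-10,0,0,0,0],[-1,0,-20,0,0,0,0],[-1,0,-30,0,0,0,0],[-1,0,-40,0,0,0,0],[-1,0,-50,0,0,0,0],[-1,0,-58,0,0,0,0],[-1,0,-64,0,0,0,0],[-1,0,-69,0,0,0,0],[-1,0,-73,0,0,0,0],[-1,0,-73,0,0,0,0]])

```text
clock: 44.55
eef_pos: [0.5038, -0.1007, 0.1341]
orientation: [2.061, 2.097, 0.274]
force: [0.6, -0.5, -0.0]
finger_gap: 0.037
grip_force: 37.8
```

```bash
python3 st.py
```

```text
44.55 [ 0.5038 -0.1007  0.1341] joints [-0.26  0.38  2.11  0.17  0.4  -0.42] z [ 0.261 -0.    -0.965] y [0.965 0.017 0.261] gap 0.037
T [ 0.5717 -0.0996  0.1318] F [ 0.6 -0.5 -0. ]
```

>>> drive_tool(rows=[[5,0,-1,0,0,0,0],[10,0,-1,0,0,0,0],[10,0,-1,0,0,0,0],[10,0,-1,0,0,0,0],[10,0,-1,0,0,0,0.15],[10,0,-1,0,0,0,0.15],[10,0,-1,0,0,0,0.15],[8,0,7,0,0,0,0.15],[4,0,21,0,0,0,0.15],[-1,0,41,0,0,0,0.15]])

```text
clock: 45.55
eef_pos: [0.502, -0.1006, 0.1755]
orientation: [2.062, 2.098, 0.273]
force: [0.4, 0.2, 0.7]
finger_gap: 0.15
grip_force: 0.0
```

>>> drive_tool(rows=[[-8,0,30,0,0,0,0.4],[-16,0,60,0,0.5,0,0.6],[-24,0,90,0,1,0,0.8],[-30,0,120,0,1.5,0,1],[-30,0,150,0,2,0,1],[-30,0,180,0,2.5,0,1],[-30,0,210,0,3,0,1],[-30,0,230,0,3,0,1],[-30,0,235,0,3,0,1],[-30,0,235,0,3,0,1]])

```text
clock: 46.55
eef_pos: [0.4726, -0.1007, 0.4109]
orientation: [2.2, 2.238, 0.004]
force: [-0.6, -0.5, -0.1]
finger_gap: 1.003
grip_force: 0.0
```

>>> drive_tool(rows=[[0,0,0,0,0,1.6,1],[0,0,0,0,0,3.2,1],[0,0,0,0,0,4.8,1],[0,0,0,0,0,6.4,1],[0,0,0,0,0,8,1],[0,0,0,0,0,9.6,1],[0,0,0,0,0,11.2,1],[0,0,0,0,0,12.8,1],[0,0,0,0,0,14.4,1],[0,0,0,0,0,16,1]])

```text
clock: 47.55
eef_pos: [0.4718, -0.1006, 0.4086]
orientation: [-0.238, -3.13, -0.005]
force: [-0.0, 0.4, -0.0]
finger_gap: 1.004
grip_force: 0.0
```

```bash
python3 st.py
python3 - <<'E'
from h import *
C=optics.calibration("wrist");f=[optics.read_camera("wrist") for i in range(10)]
cv2.imwrite("pics/raw_w.png",f[0]); np.save("f.npy",np.array(f))
cv2.imwrite("pics/raw_s.png",optics.read_camera("side"));cv2.imwrite("pics/raw_c.png",optics.read_camera("scene"))
from rings import rings
print(rings(),rings("side"),rings("scene"))
E
```

```text
47.55 [ 0.4718 -0.1006  0.4086] joints [-0.24  0.05  1.75  0.    1.34 -1.66] z [-0.002  0.004 -1.   ] y [0.151 0.989 0.003] gap 1.004
T [ 0.4816 -0.0363  0.3888] F [-0.   0.4 -0. ]
[] [] []
```

No bangle is left on the bench. Next I'll go to the knob and grip it.

>>> drive_tool(rows=[[25,0,0,0,0,1,1],[60,-1,0,0,0,1.7,1],[100,-2,0,0,0,1.7,1],[140,-3,0,0,0,1.7,1],[170,-3,0,0,0,1.7,1],[181,-3,-5,0,0,1.7,1],[181,-3,-25,0,0,1.7,1],[181,-3,-50,0,0,1.7,1],[181,-3,-75,0,0,1.7,1],[181,-3,-94,0,0,1.7,1]])

```text
clock: 49.3
eef_pos: [0.6525, -0.1037, 0.3145]
orientation: [-0.014, -3.14, -0.005]
force: [0.6, 0.5, -0.2]
finger_gap: 0.996
grip_force: 0.0
```

>>> drive_tool(rows=[[0,0,0,0,0,0,1],[0,0,0,0,0,0,0.8],[0,0,0,0,0,0,0.6],[0,0,0,0,0,0,0.4],[0,0,0,0,0,0,0.3],[0,0,0,0,0,0,0],[0,0,0,0,0,0,0],[0,0,0,0,0,0,0],[0,0,0,0,0,0,0],[0,0,0,0,0,0,0]], squeeze=40)

```text
clock: 50.3
eef_pos: [0.6541, -0.1035, 0.3174]
orientation: [0.014, 3.14, 0.005]
force: [-1.3, 1.4, 6.4]
finger_gap: 0.196
grip_force: 39.1
```

```bash
python3 st.py
```

```text
50.3 [ 0.6541 -0.1035  0.3174] joints [-0.18  0.42  1.48  0.    1.24 -1.74] z [ 0.002  0.003 -1.   ] y [0.009 1.    0.003] gap 0.196
T [ 0.6547 -0.0385  0.2976] F [-1.3  1.4  6.4]
```

>>> drive_tool(rows=[[0,0.4,0,0,0,0,0],[0,1.5,0,0,0,0,0],[0,3.4,0,0,0,0,0],[0,6,0,0,0,0,0],[0.2,9.4,0,0,0,0,0],[0.3,13.5,0,0,0,0,0],[0.4,18.4,0,0,0,0,0],[0.5,24,0,0,0,0,0],[0.6,30,0,0,0,0,0],[0.7,36,0,0,0,0,0]])

```text
clock: 51.3
eef_pos: [0.6547, -0.069, 0.3173]
orientation: [0.014, 3.14, 0.001]
force: [-1.2, -5.6, 4.8]
finger_gap: 0.199
grip_force: 39.3
```

>>> drive_tool(rows=[[0.1,6,0,0,0,0,0],[0.2,12,0,0,0,0,0],[0.4,18,0,0,0,0,0],[0.5,24,0,0,0,0,0],[0.6,30,0,0,0,0,0],[0.7,36,0,0,0,0,0],[0.8,42,0,0,0,0,0],[1,48,0,0,0,0,0],[1.1,54,0,0,0,0,0],[1.2,60,0,0,0,0,0]])

```text
clock: 52.3
eef_pos: [0.6559, -0.0089, 0.3173]
orientation: [0.015, 3.14, 0.001]
force: [-1.5, -5.2, 6.3]
finger_gap: 0.194
grip_force: 39.3
```

>>> drive_tool(rows=[[0.1,6,0,0,0,0,0],[0.2,12,0,0,0,0,0],[0.4,18,0,0,0,0,0],[0.5,24,0,0,0,0,0],[0.6,30,0,0,0,0,0],[0.7,36,0,0,0,0,0],[0.8,42,0,0,0,0,0],[1,48,0,0,0,0,0],[1.1,54,0,0,0,0,0],[1.2,60,0,0,0,0,0]])

```text
clock: 53.3
eef_pos: [0.6571, 0.0511, 0.3174]
orientation: [0.014, 3.14, 0.001]
force: [-1.7, -4.6, 5.9]
finger_gap: 0.196
grip_force: 39.3
```

>>> drive_tool(rows=[[0.1,6,0,0,0,0,0],[0.2,12,0,0,0,0,0],[0.4,18,0,0,0,0,0],[0.5,24,0,0,0,0,0],[0.6,30,0,0,0,0,0],[0.7,36,0,0,0,0,0],[0.8,42,0,0,0,0,0],[1,48,0,0,0,0,0],[1.1,54,0,0,0,0,0],[1.2,59,0,0,0,0,0]])

```text
clock: 54.3
eef_pos: [0.6582, 0.1103, 0.3174]
orientation: [0.014, 3.14, 0.002]
force: [-3.0, -5.2, 6.8]
finger_gap: 0.198
grip_force: 39.4
```

>>> drive_tool(rows=[[0,5.2,0,0,0,0,0],[0,9.8,0,0,0,0,0],[0,13.8,0,0,0,0,0],[0,17.2,0,0,0,0,0],[0,19.8,0,0,0,0,0],[0,21.6,0,0,0,0,0],[0,23,0,0,0,0,0],[0,24,0,0,0,0,0],[0,25,0,0,0,0,0],[0,26,0,0,0,0,0]])

```text
clock: 55.3
eef_pos: [0.6587, 0.1362, 0.3174]
orientation: [0.014, 3.139, 0.002]
force: [-0.5, -3.8, 5.0]
finger_gap: 0.193
grip_force: 39.3
```

>>> drive_tool(rows=[[0,1,0,0,0,0,0],[0,2,0,0,0,0,0],[0,3,0,0,0,0,0],[0,4,0,0,0,0,0],[0,5,0,0,0,0,0],[0,5,0,0,0,0,0],[0,5,0,0,0,0,0],[0,5,0,0,0,0,0],[0,5,0,0,0,0,0],[0,5,0,0,0,0,0]])

```text
clock: 56.3
eef_pos: [0.6587, 0.1369, 0.3173]
orientation: [0.016, 3.14, -0.008]
force: [-1.3, -20.9, 7.9]
finger_gap: 0.197
grip_force: 39.9
```

The trolley is at the left stop (20.9 N, y = 0.137, a travel of 0.240 m). I'll relax, release, and look at the hook's swing from above the prong.

>>> drive_tool(rows=[[0,-2,0,0,0,0,0],[0,-4,0,0,0,0,0],[0,-4.5,0,0,0,0,0],[0,-4.5,0,0,0,0,0.5],[0,-4.5,0,0,0,0,1],[0,-4.5,0,0,0,0,1],[0,-4.5,0,0,0,0,1],[0,-4.5,0,0,0,0,1],[0,-4.5,30,0,0,0,1],[0,-4.5,70,0,0,0,1]])

```text
clock: 57.3
eef_pos: [0.657, 0.1377, 0.3845]
orientation: [-0.014, -3.137, -0.003]
force: [-0.5, -0.1, 0.3]
finger_gap: 1.002
grip_force: 0.0
```

>>> drive_tool(rows=[[-25,0,5,0,0,0,1],[-50,1,5,0,0,0,1],[-75,2,5,0,0,0,1],[-95,2,5,0,0,0,1],[-98,2,-20,0,0,0,1],[-98,2,-50,0,0,0,1],[-98,2,-80,0,0,0,1],[-98,2,-88,0,0,0,1],[-98,2,-88,0,0,0,1],[-98,2,-88,0,0,0,1]])

```text
clock: 58.3
eef_pos: [0.5609, 0.14, 0.2997]
orientation: [0.014, 3.139, 0.006]
force: [0.2, 0.9, 0.2]
finger_gap: 0.999
grip_force: 0.0
```

```bash
python3 st.py
python3 - <<'E'
from swing import *
W=optics.calibration("wrist")
f=[optics.read_camera("wrist") for i in range(16)]
np.save("f.npy",np.array(f))
print([proj(W,p).round(1) for p in [(.5605,.139,.169),(.5605,.139,.124),(.625,.138,.13),(.625,.138,.24)]])
m=[x[110:310,200:440] for x in f[0:16:2]]
top=np.hstack([cv2.resize(m[0],(480,400)),cv2.resize(cv2.imread("pics/raw_w.png")[100:300,240:400],(320,400))])
bot=np.hstack([cv2.resize(x,(200,167)) for x in m[1:8:2]])
cv2.imwrite("pics/f1.png",np.vstack([top,bot]))
E
```

```text
58.3 [0.5609 0.14   0.2997] joints [ 0.22  0.3   1.69  0.    1.14 -1.34] z [ 0.002  0.004 -1.   ] y [0.009 1.    0.004] gap 0.999
T [0.5615 0.205  0.2799] F [0.2 0.9 0.2]
[array([317.4, 202. ]), array([317.4, 190.9]), array([317.1, 247.7]), array([316.7, 310.2])]
```

View pics/f1.png

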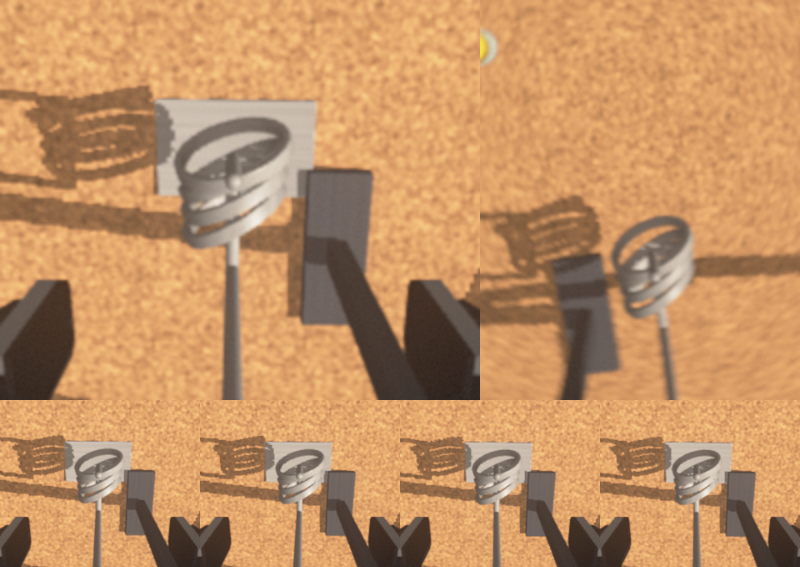

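This last picture shows the four bangles on the hook over the drip plate, the front one leaning against the prong. The shank column is near pixel 316. I'll measure its swing numerically.

```bash
cat > sw2.py <<'E'
from h import *
def cols(f,r0,r1,x0=296,x1=338):
    o=[]
    for im in f:
        h=cv2.cvtColor(im[r0:r1,x0:x1],cv2.COLOR_BGR2HSV); w=np.clip(100-h[...,1].astype(float),0,None)
        o.append(x0+(w*np.arange(x1-x0)).sum()/max(w.sum(),1))
    return np.array(o).round(2)
E
python3 - <<'E'
from sw2 import *
f=np.load("f.npy"); print(cols(f,242,255)); print(cols(f,285,300)); print(manip.read_state()["clock"])
E
```

```text
[315.91 316.8  317.74 318.54 319.07 319.18 318.92 318.25 317.42 316.47
 315.57 314.96 314.7  314.86 315.46 316.29]
[316.14 316.48 316.89 317.23 317.5  317.57 317.52 317.24 316.94 316.53
 316.13 315.95 315.9  315.94 316.1  316.45]
59.1
```

The swing is about ±19 mrad about a rest position at prong y of 0.139. I'll steady it with the fingers as before, holding a little longer so the bangles settle too.

>>> drive_tool(rows=[[-2,-1,-30,0,0,0,1],[-2,-1,-60,0,0,0,1],[-2,-1,-90,0,0,0,1],[-2,-1,-115,0,0,0,1],[-2,-1,-126,0,0,0,1],[-2,-1,-126,0,0,0,0.85],[-2,-1,-126,0,0,0,0.7],[-2,-1,-126,0,0,0,0.55],[-2,-1,-126,0,0,0,0.45],[-2,-1,-126,0,0,0,0.35]], squeeze=20)

```text
clock: 60.1
eef_pos: [0.5586, 0.1388, 0.1734]
orientation: [0.014, 3.14, 0.005]
force: [-0.1, 0.0, 0.6]
finger_gap: 0.354
grip_force: 0.0
```

>>> drive_tool(rows=[[0,0,0,0,0,0,0.3],[0,0,0,0,0,0,0.26],[0,0,0,0,0,0,0.22],[0,0,0,0,0,0,0.19],[0,0,0,0,0,0,0.16],[0,0,0,0,0,0,0.14],[0,0,0,0,0,0,0.12],[0,0,0,0,0,0,0.1],[0,0,0,0,0,0,0.08],[0,0,0,0,0,0,0.06]])

```text
clock: 61.1
eef_pos: [0.5581, 0.1387, 0.1725]
orientation: [0.014, 3.141, 0.005]
force: [0.1, 0.4, 0.8]
finger_gap: 0.082
grip_force: 19.5
```

```bash
python3 st.py
python3 - <<'E'
from sw2 import *
W=optics.calibration("wrist"); print(proj(W,(.625,.138,.2)),proj(W,(.5605,.139,.169)))
E
```

```text
61.1 [0.5581 0.1387 0.1725] joints [ 0.22  0.46  1.8   0.    0.89 -1.34] z [ 0.     0.003 -1.   ] y [0.009 1.    0.003] gap 0.082
T [0.5587 0.2038 0.1527] F [0.1 0.4 0.8]
[318.59056046 438.86202131] [319.33940582 276.61190253]
```

>>> drive_tool(rows=[[0,0,0,0,0,0,0.06],[0,0,0,0,0,0,0.06],[0,0,0,0,0,0,0.06],[0,0,0,0,0,0,0.06],[0,0,0,0,0,0,0.06],[0,0,0,0,0,0,0.06],[0,0,0,0,0,0,0.06],[0,0,0,0,0,0,0.06],[0,0,0,0,0,0,0.06],[0,0,0,0,0,0,0.06]])

```text
clock: 62.1
eef_pos: [0.5581, 0.1387, 0.1724]
orientation: [0.014, 3.141, 0.005]
force: [-0.2, 0.1, 0.7]
finger_gap: 0.075
grip_force: 19.5
```

>>> drive_tool(rows=[[0,0,0,0,0,0,0.06],[0,0,0,0,0,0,0.06],[0,0,0,0,0,0,0.06],[0,0,0,0,0,0,0.06],[0,0,0,0,0,0,0.06],[0,0,0,0,0,0,0.3],[0,0,0,0,0,0,0.6],[0,0,0,0,0,0,1],[0,0,0,0,0,0,1],[0,0,0,0,0,0,1]])

```text
clock: 63.1
eef_pos: [0.5581, 0.1388, 0.1724]
orientation: [0.014, 3.141, 0.005]
force: [-0.7, -0.2, 0.2]
finger_gap: 0.917
grip_force: 0.0
```

>>> drive_tool(rows=[[0,0,20,0,0,0,1],[0,0,50,0,0,0,1],[0,0,80,0,0,0,1],[0,0,110,0,0,0,1],[0,0,127,0,0,0,1],[0,0,127,0,0,0,1],[0,0,127,0,0,0,1],[0,0,127,0,0,0,1],[0,0,127,0,0,0,1],[0,0,127,0,0,0,1]])

```text
clock: 64.1
eef_pos: [0.5577, 0.1387, 0.2984]
orientation: [-0.014, -3.14, -0.004]
force: [0.1, -0.1, 0.2]
finger_gap: 0.995
grip_force: 0.0
```

```bash
python3 st.py
python3 - <<'E'
from sw2 import *
f=[optics.read_camera("wrist") for i in range(16)]
print(cols(f,242,255)); print(cols(f,285,300))
from rings import rings
print([rings(c) for c in ("wrist","side","scene")])
E
```

```text
64.1 [0.5577 0.1387 0.2984] joints [ 0.22  0.3   1.7   0.    1.14 -1.34] z [-0.001  0.003 -1.   ] y [0.009 1.    0.003] gap 0.995
T [0.5583 0.2037 0.2785] F [ 0.1 -0.1  0.2]
[318.6  318.56 318.43 318.25 318.02 317.81 317.64 317.54 317.54 317.61
 317.68 317.92 318.11 318.31 318.42 318.43]
[318.41 318.33 318.26 318.17 318.06 317.98 317.93 317.91 317.91 317.93
 317.97 318.02 318.09 318.17 318.2  318.22]
[[], [], []]
```

```bash
python3 -c "
from station import job
print(job.sign_off())"
```

```text
the job is handed in; nothing more can be done
None
```

I've handed the job in at about 65 s of the 210 s allowed: the trolley is at its left stop over the drip plate, all four bangles are on the hook, and the hook hangs nearly still (last measured swing about ±4 mrad); the sign-off gave no verdict.

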